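# Load and close the specimen press at the science stand

### The arm

A 6-joint arm with a two-finger parallel gripper is mounted at the origin on the work surface. World frame = base frame: x ahead of the robot, y to its left, z up, the work surface at z = 0. Lengths are in m, angles in degrees, forces in N, time in s.
With the tool pointing down it reaches from about 0.375 to 0.9 m from the base axis. Payload 3.1 kg.
Tool frame: the origin (TCP) lies midway between the tips of the shut fingers; the grasp point (between the pads) lies 19 mm behind it; z points along the fingers, y is the line along which they close (so a half turn about z gives the same grasp; the last joint's range is limited). The gripper opens to 87 mm and grips with 3 to 60 N. Pads are 19 mm wide; open, the fingers measure 117 mm over their backs; the gripper's body (75 mm by 190 mm) begins 51 mm behind the grasp point.
Start: joints at [63.283, 30.224, 82.088, -0, 67.689, -10.227], TCP at [0.177, 0.599, 0.223] pointing down, gripper open.
Joint ranges: [-176.69, 176.69], [-43.24, 126.21], [12.49, 139.97], [-82, 262], [0, 151.66], [-163.58, 163.58]. Speed limits (degrees/s): [159.86, 159.86, 180, 180, 180, 180].

### API

Orientations are given as a 3x3 rotation matrix whose columns are the frame's x, y, z axes.
In Python, from rig import read_state, capture, camera_info, hand_in gives the robot as it stands.
- The arm moves only by the tool drive_tool, never from a script. Its argument "motion" is a list of rows, each a list of 2 entries, a list of its own where there are three numbers: the shift along the tool's x, y, z in mm, then the turn, a rotation vector about the tool's x, y, z in rad. A call has 1 to 5 rows; each row shifts and turns the commanded pose from where the row before left it, along the tool's axes as they then stand; what a row does not reach is not made up. A row lasts 1/10 s, in which the tool goes at most 50 mm and 8.59 degrees, less where a joint would pass 70% of its speed; a pose out of reach is approached as far as the arm can. A call is refused whole if a number of a shift passes 50 or a number of a turn 0.15, either way. A call with a gripper value outside its range is refused whole. "gripper" is the opening, from 0 (shut) to 1 (fully open), set as the call begins (left out, the last holds). The fingers move at their own pace and stop on an object; the grip force is fixed at half the most. Time passes only in rows, so rows that do not move let the fingers close. It gives the time, the measured TCP pose, the force, the opening and the grip force at its end, in the units of the state.
- read_state(): the state, without advancing time (a new reading comes with each control period).
- capture(name): name is "side" or "top" or "wrist"; returns the picture (480x640x3 uint8, red, green, blue); there is no depth.
- camera_info(name): a dict with "fovy" (degrees; the focal length in pixels is half the picture's height over the tangent of half this angle, whatever the lens; pixels are square), "cx", "cy" (the principal point, pixels), "xyz" and "orientation" of the camera in the world; the wrist camera has in their place "T_tool_cam" (4x4, takes a point from camera to tool coordinates, whose origin is the TCP and whose axes are the flange's). Camera axes: x right, y down, z forward; pixel columns grow to the right and rows downward; lengths in m; the calibration is good to about 2 mm. A picture is of the moment at which its call begins: read the wrist's pose just before it. camera_info takes no time and is no camera call.
- hand_in(): hands the job in; it is judged then, once.
The state is a dict: "time_s": time; "joint_positions": joint angles; "qvel": joint speeds; "tau": joint torques, N m; "position": TCP position; "tcp_rot": TCP orientation; "force": force on the tool from outside, world axes, zero at the start; "moment": the same for the moment, N m; "opening": opening from 0.0 (shut) to 1.0 (fully open); "grasp_force": force on a finger pad.
Only numpy, scipy, OpenCV 4.12 (cv2) and the standard library are available. Lean on these libraries where they do the work, as an engineer would, in place of code of your own. Each camera call takes 0.05 s, during which the arm holds its last target. There are 200 camera calls.

### The job

Load the specimen press: hold the push stick and use it (never the gripper's fingers) to push the white cassette along the channel until it is home against the end stop, then lay the stick flat on the table. Then take the top plate by its handle, lower it level over the two guide pins, tab hanging in the channel behind the cassette, all the way down until it sits flat on the base, without dropping it, and let go. Leave the glassware and other things on the table alone.

Things in the scene. Friction and masses are not known exactly. Their poses are not given: they have to be found in the camera images.
- press: fixed specimen press: plywood base 10 mm thick, 190 mm wide (y) from x = -40 to 45 mm, 54 mm wide along the channel. Origin: underside of the base (on the table), midway between the pins; x = feed direction, from the channel's open mouth to its end stop; z up. Place and heading vary. Two steel guide pins, 10 mm diameter, upright at y = +-55 mm, x = 0, tops at z = 60 mm, last 12 mm tapered
- mouth (a point): mouth of the press's feed channel, on its floor's centre line, 120 mm before the press origin along its x; axes as the press. The floor is the base's top (z = 10 mm); dark steel rails either side, 32 mm apart inside, 10 mm wide, tops at z = 25 mm; open above
- stop (a point): foot of the end stop's face on the channel's centre line, at x = +16 mm in the press frame, z = 10 mm. The stop block is as high as the rails and runs on to x = 44 mm. With the cassette home its front touches this face and its centre is at x = -4 mm in the press frame
- seat (a point): where the handle point (plate_grip) of the top plate is when it is fully down: 60 mm above the press origin; axes as the press. The plate's x axis then lies along this x axis, its foot bars stand on the base and its tab hangs in the channel behind the cassette; the plate cannot go down if the cassette is not home or the plate is turned half round
- cassette_center (a point): the white specimen cassette, a flat block 40 (x) x 28 (y) x 10 mm, about 30 g, lying loose in the channel near the mouth; point at its centre, x axis along its length (along the channel), z up
- stick_grip (a point): push stick on the table: wooden bar 170 (x) x 14 (y) x 10 mm with an upright fin for holding in the middle of its top, 40 (x) x 14 (y) mm, up to 56 mm above the bar's underside; about 70 g, both ends alike. Point: in the fin, at mid-length, 38 mm above the underside; x along the bar, z up
- plate_grip (a point): top plate: aluminium, 52 (x) x 170 (y) x 10 mm, about 0.35 kg, two 13 mm through holes at y = +-55 mm, x = 0, upright wooden handle 16 (x) x 50 (y) mm in the middle, 46 mm tall. It stands on the table on two 16 mm deep foot bars under its ends. Point: in the handle, 24 mm above the plate's top, 50 mm above the feet's underside; x points away from the tab, z up
- tab (a point): outer top edge of the plate's tab: 24 mm wide, sticks out 10 mm from the middle of the plate's -x long edge and is bent down to 11 mm below the plate's underside. This point is 36 mm from the handle's axis, level with the plate's top; axes as plate_grip. At the start the tab is towards the mouth side (within about 60 degrees)
- beaker_big_mid (a point): bystander: large clear beaker, 68 diameter, 95 tall mm; point at its centre, z up
- beaker_small_mid (a point): bystander: small clear beaker, 52 diameter, 65 tall mm; point at its centre, z up
- petri_mid (a point): bystander: flat clear closed petri dish, 90 diameter, 14 tall mm; point at its centre, z up
- jar_mid (a point): bystander: glass jar with black lid, 70 diameter, 100 tall mm; point at its centre, z up
- wash_mid (a point): bystander: white bottle with blue cap, 74 diameter, 190 tall mm; point at its centre, z up
- carton_mid (a point): bystander: white and blue carton, 60 x 90 x 130 tall mm; point at its centre, z up
- spoon_mid (a point): bystander: steel spoon, 150 long mm; point at its centre, z up

How it is judged:
By the outcome, as a careful person would: the job done as asked, in the order asked, and still so for the second after the job is handed in, with the robot touching nothing.
It also fails if it takes over 70 s, if anything falls off the work surface, if the arm or the gripper's body presses on something with over 40 N, if the wrist force passes 120 N, or if a joint passes its speed limit or range.

## Working session

There is one attempt and no reset: what is moved stays moved. The work goes in short steps, Python scripts to look and compute and a tool call to move; the robot and the scene stay as the last step left them, time stands still between calls to the robot, and variables do not carry over. Pictures are saved under pics/ and viewed, at most 13 in all, crops included, and the job is handed in when it is done.

Besides the shell and the picture viewer there is one more tool, called after "Call:" as name(argument=value, ...), one argument or row to a line, values as JSON. drive_tool: Moves the arm, as the interface text tells. Its arguments: {"type":"object","properties":{"motion":{"type":"array","items":{"type":"array"}},"gripper":{"type":"number"}},"required":["motion"]}

```bash
mkdir -p pics; cat > h.py <<'E'
import numpy as np, cv2
from rig import read_state, capture, camera_info, hand_in
def cam(n,s=None):
    c=camera_info(n); f=240/np.tan(np.radians(c['fovy']/2))
    if 'xyz' in c: R=np.array(c['orientation']); p=np.array(c['xyz'])
    else:
        s=s or read_state(); T=np.array(c['T_tool_cam']); Rt=np.array(s['tcp_rot'])
        R=Rt@T[:3,:3]; p=np.array(s['position'])+Rt@T[:3,3]
    return R,p,f,c['cx'],c['cy']
def ray(C,u,v):
    R,p,f,cx,cy=C; d=R@np.array([(u-cx)/f,(v-cy)/f,1]); return p,d/np.linalg.norm(d)
def onz(C,u,v,z):
    p,d=ray(C,u,v); return p+d*(z-p[2])/d[2]
def tri(r1,r2):
    (p,d),(q,e)=r1,r2; A=np.c_[d,-e]; t=np.linalg.lstsq(A,q-p,rcond=None)[0]
    a,b=p+t[0]*d,q+t[1]*e; return (a+b)/2,np.linalg.norm(a-b)
def proj(C,P):
    R,p,f,cx,cy=C; q=R.T@(np.array(P)-p); return q[0]/q[2]*f+cx,q[1]/q[2]*f+cy
def shot(n,name):
    s=read_state(); C=cam(n,s); im=capture(n); cv2.imwrite(f'pics/{name}.png',im[:,:,::-1]); np.save(f'pics/{name}.npy',im); import pickle; pickle.dump(C,open(f'pics/{name}.pkl','wb')); return C,im
E
python3 - <<'E'
from h import *
for n in ('side','top','wrist'):
    C,im=shot(n,n+'0'); print(n,C[1].round(3),C[0].round(3).tolist(),C[2:])
print(read_state()['tcp_rot'])
E
```

```text
side [ 0.227 -0.815  0.826] [[0.93, -0.227, 0.289], [-0.367, -0.591, 0.718], [0.008, -0.774, -0.633]] (np.float64(462.50818169175903), 325.4684948595201, 237.94287079874078)
top [ 0.41  -0.009  1.431] [[0.0, -0.994, 0.11], [-1.0, 0.0, 0.005], [-0.005, -0.11, -0.994]] (np.float64(549.8216622759834), 333.03966258818537, 237.8967475637582)
wrist [0.102 0.62  0.384] [[0.284, 0.919, 0.274], [0.959, -0.272, -0.082], [-0.001, 0.286, -0.958]] (np.float64(412.1900989827354), 322.11078721132066, 242.534318899702)
[[-9.58864586e-01  2.83862847e-01 -7.68095372e-04]
 [ 2.83863726e-01  9.58863411e-01 -1.53078756e-03]
 [ 3.01964832e-04 -1.68585240e-03 -9.99998533e-01]]
```

View pics/top0.png

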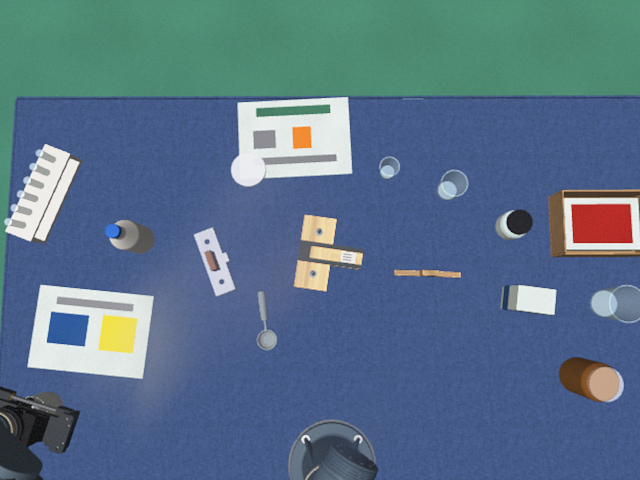

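View pics/side0.png

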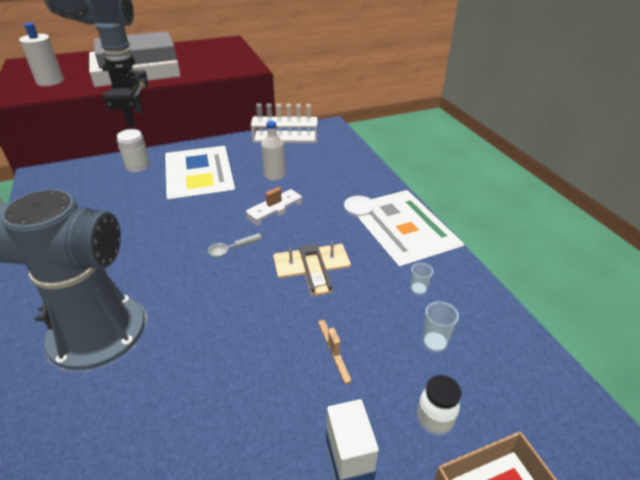

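Top view: the press is at about (330,255) with its mouth at right (362,258), the stick's fin at (427,273), and the plate at (214,262) with its tab at (226,257). Side view: stick fin (333,340), handle (273,198), pins (291,257) and (332,250).

```bash
python3 - <<'E'
from h import *
import pickle
T=pickle.load(open('pics/top0.pkl','rb')); S=pickle.load(open('pics/side0.pkl','rb'))
for n,a,b in [('fin top',(427,272),(333,333)),('handle top',(211,260),(273,192)),('pinL top',(319,231),(333,242)),('pinR',(312,273),(291,250)),('pinswap',(319,231),(291,250)),('wash',(113,230),(271,126))]:
    P,e=tri(ray(T,*a),ray(S,*b)); print(n,P.round(3),'gap',round(e,4))
for n,p,z in [('stickA',(395,272),.01),('stickB',(461,275),.01),('mouthL',(362,252),.025),('mouthR',(362,267),.025),('cass',(347,257),.02),('plate c',(214,262),.026),('tab',(226,257),.026),('plA',(205,233),.026),('plB',(222,291),.026),('petri',(248,170),.01),('carton',(530,300),.13),('spoon',(264,310),.01)]:
    print(n,onz(T,*p,z).round(3))
for n,im in(('top',T),('side',S)):
    a=np.load(f'pics/{n}0.npy'); h=cv2.cvtColor(a,cv2.COLOR_RGB2HSV); m=cv2.inRange(h,(5,50,80),(28,255,255))
    k,l,st,c=cv2.connectedComponentsWithStats(m)
    for i in range(1,k):
        if st[i,4]>60: print(n,st[i],c[i].round(1),np.round(cv2.minAreaRect(np.argwhere(l==i)[:,::-1].astype(np.float32))[2],1))
E
```

```text
fin top [ 0.477 -0.239  0.052] gap 0.0018
handle top [0.507 0.301 0.066] gap 0.0019
pinL top [0.584 0.031 0.06 ] gap 0.0093
pinR [0.477 0.049 0.052] gap 0.0058
pinswap [0.53  0.041 0.055] gap 0.101
wash [0.568 0.505 0.173] gap 0.0012
stickA [ 0.479 -0.163  0.01 ]
stickB [ 0.471 -0.333  0.01 ]
mouthL [ 0.529 -0.077  0.025]
mouthR [ 0.491 -0.077  0.025]
cass [ 0.517 -0.039  0.02 ]
plate c [0.503 0.302 0.026]
tab [0.516 0.272 0.026]
plA [0.578 0.327 0.026]
plB [0.429 0.28  0.026]
petri [0.748 0.222 0.01 ]
carton [ 0.407 -0.466  0.13 ]
spoon [0.381 0.174 0.01 ]
top [292 126  20  23 417] [301.6 136.9] 85.9
top [ 549  190   91   67 1512] [574.6 224.7] 90.0
top [301 215  36  30 801] [318.4 229.1] 8.1
top [309 246  44  16 404] [325.4 253.3] 8.1
top [205 251  11  19  99] [210.  260.2] 70.0
top [355 252   8  13  78] [358.6 258.1] 90.0
top [294 260  36  31 841] [311.6 275.3] 8.1
top [394 270  66   8 367] [426.6 273. ] 2.1
top [  98  315   39   39 1246] [117.4 333.6] 7.6
top [ 559  362   60   40 1720] [590.2 380.5] 1.6
side [   0    0  100   71 3708] [41.  29.1] 90.0
side [  124     0   516   250 29369] [350.2  62.2] 20.2
side [  0 146  14  35 301] [  4.7 167. ] 90.0
side [185 172  29  18 382] [199.  180.6] 81.9
side [266 188  15  18 203] [273.4 196.2] 82.9
side [395 221  25  14 211] [406.8 227.7] 73.3
side [319 244  31  26 460] [333.7 256.2] 81.3
side [274 250  32  27 521] [289.  263.4] 81.5
side [305 254  18  21 220] [313.1 263.2] 74.1
side [311 284  20  11 133] [320.8 289.7] 80.5
side [319 320  32  64 576] [334.7 349.1] 66.6
side [ 435  432  121   48 2230] [497.6 458.6] 90.0
```

```bash
cat > plan.py <<'E'
import numpy as np
from rig import read_state
from scipy.spatial.transform import Rotation as Ro
def yaw(): R=np.array(read_state()['tcp_rot']); return np.degrees(np.arctan2(R[1,1],R[0,1]))
def plan(*wps,step=40):
    """wps: x,y,z (m), yaw of tool y (deg). prints rows in tool axes"""
    s=read_state(); p=np.array(s['position'])*1e3; R=np.array(s['tcp_rot']); rows=[]
    for x,y,z,w in wps:
        g=np.array([x,y,z])*1e3; c,q=np.cos(np.radians(w)),np.sin(np.radians(w)); G=np.array([[-q,c,0],[c,q,0],[0,0,-1]])
        rv=Ro.from_matrix(R.T@G).as_rotvec(); n=int(max(np.ceil(np.linalg.norm(g-p)/step),np.ceil(np.linalg.norm(rv)/.14),1))
        for i in range(n):
            k=n-i; d=np.round(R.T@(g-p)/k,0 if k>1 else 1); r=np.round(Ro.from_matrix(R.T@G).as_rotvec()/k,2 if k>1 else 3)
            rows.append([d.tolist(),r.tolist()]); p=p+R@d; R=R@Ro.from_rotvec(r).as_matrix()
    for i in range(0,len(rows),5): print(str(rows[i:i+5]).replace('.0,',',').replace('.0]',']').replace(' ',''))
    print(len(rows),'rows; time',s['time_s'])
E
python3 -c "
from plan import *
plan((.34,.42,.30,40),(.44,.22,.3,0),(.477,.05,.30,0))"
```

```text
[[[-30,-18,-11],[-0,0,0.08]],[[-31,-15,-11],[-0,0,0.08]],[[-32,-13,-11],[-0,0,0.08]],[[-33,-10,-11],[-0,0,0.09]],[[-34,-8,-11],[-0,0,0.08]]]
[[[-34,-5,-12],[-0,0,0.09]],[[-34.1,-1.5,-11.1],[-0.002,0.001,0.085]],[[-36,-9,-0],[0,-0,0.12]],[[-37,-4,-0],[0,-0,0.12]],[[-37,0,-0],[0,-0,0.11]]]
[[[-37,4,-0],[0,-0,0.12]],[[-36,9,-0],[0,-0,0.11]],[[-35.7,13.2,-0.1],[0,-0.001,0.118]],[[-34,7,0],[0,0,-0]],[[-34,7,0],[0,0,-0]]]
[[[-34,8,0],[0,0,-0]],[[-34,7,0],[0,0,-0]],[[-34,8,0.1],[0,0,-0]]]
18 rows; time 0.15
```

Call:
drive_tool(
  motion=[
    [[-30,-18,-11],[0,0,0.08]],
    [[-31,-15,-11],[0,0,0.08]],
    [[-32,-13,-11],[0,0,0.08]],
    [[-33,-10,-11],[0,0,0.09]],
    [[-34,-8,-11],[0,0,0.08]],
  ],
  gripper=1,
)

```text
time_s: 0.65
position: [0.295, 0.4702, 0.2777]
tcp_rot: [[-0.764, 0.645, -0.0], [0.645, 0.764, -0.0], [-0.0, -0.0, -1.0]]
force: [0.2, 0.1, 0.2]
opening: 1.0
grasp_force: 0.0
```

Call:
drive_tool(
  motion=[
    [[-34,-5,-12],[0,0,0.09]],
    [[-34,-1.5,-11],[-0.002,0.001,0.085]],
    [[-36,-9,0],[0,0,0.12]],
    [[-37,-4,0],[0,0,0.12]],
    [[-37,0,0],[0,0,0.11]],
  ],
)

```text
time_s: 1.15
position: [0.3899, 0.3193, 0.3003]
tcp_rot: [[-0.337, 0.942, 0.001], [0.942, 0.337, 0.002], [0.002, 0.001, -1.0]]
force: [0.8, 0.3, 0.5]
opening: 1.004
grasp_force: 0.0
```

Call:
drive_tool(
  motion=[
    [[-37,4,0],[0,0,0.12]],
    [[-36,9,0],[0,0,0.11]],
    [[-36,13,0],[0,0,0.118]],
    [[-34,7,0],[0,0,0]],
    [[-34,7,0],[0,0,0]],
  ],
)

```text
time_s: 1.65
position: [0.4542, 0.1506, 0.2998]
tcp_rot: [[0.0, 1.0, 0.0], [1.0, -0.0, 0.002], [0.002, 0.0, -1.0]]
force: [-0.3, 0.1, 0.1]
opening: 0.998
grasp_force: 0.0
```

Call:
drive_tool(
  motion=[
    [[-34,8,0],[0,0,0]],
    [[-34,7,0],[0,0,0]],
    [[-34,8,0],[0,0,0]],
    [[0,0,0],[0,0,0]],
    [[0,0,0],[0,0,0]],
  ],
)

```text
time_s: 2.15
position: [0.4768, 0.0496, 0.2996]
tcp_rot: [[0.002, 1.0, -0.0], [1.0, -0.002, 0.003], [0.003, -0.0, -1.0]]
force: [-1.2, 0.7, 0.6]
opening: 1.001
grasp_force: 0.0
```

```bash
python3 - <<'E'
from h import *; from plan import *
C,im=shot('wrist','w1'); print(read_state()['position'],yaw())
for P in [(.584,.031,.06),(.477,.049,.052),(.477,-.239,.052),(.51,-.077,.01)]: print(np.round(proj(C,P)))
plan((.477,-.12,.3,0))
E
```

```text
[0.47651519 0.05035157 0.29960966] -0.03600006079561417
[429. 220.]
[322. 201.]
[323. 437.]
[350. 299.]
[[[-34,0,-0],[-0,-0,-0]],[[-34,0,-0],[-0,-0,-0]],[[-34,0,-0],[-0,-0,-0]],[[-34,0,-0],[-0,-0,-0]],[[-34.3,0.6,-0.9],[-0,-0.003,-0.001]]]
5 rows; time 2.2
```

View pics/w1.png

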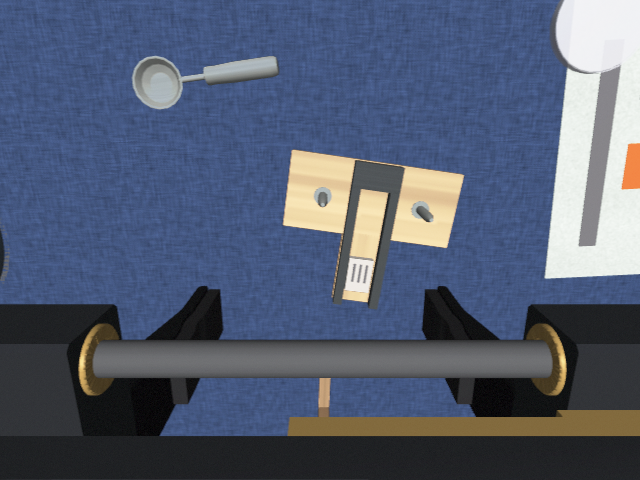

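The wrist view shows the pin tips at (323,205) and (431,219), the base corners at (292,150), (463,175), (447,247) and (284,225), and the cassette near the mouth at (359,274). All of it agrees with the predicted pixels.

Call:
drive_tool(
  motion=[
    [[-34,0,0],[0,0,0]],
    [[-34,0,0],[0,0,0]],
    [[-34,0,0],[0,0,0]],
    [[-34,1,0],[0,0,0]],
    [[0,0,0],[0,0,0]],
  ],
)

```text
time_s: 2.7
position: [0.4786, -0.088, 0.2997]
tcp_rot: [[0.002, 1.0, 0.002], [1.0, -0.002, 0.0], [0.0, 0.002, -1.0]]
force: [0.9, 0.2, -0.1]
opening: 0.994
grasp_force: 0.0
```

```bash
python3 - <<'E'
from h import *; from plan import *; import pickle
C=pickle.load(open('pics/w1.pkl','rb')); a=np.load('pics/w1.npy')
h=cv2.cvtColor(a,cv2.COLOR_RGB2HSV)
m=cv2.inRange(h,(8,40,120),(30,255,255)); m[260:]=0
k,l,st,c=cv2.connectedComponentsWithStats(m)
m=np.isin(l,[i for i in range(1,k) if st[i,4]>800 and st[i,0]>270 and st[i,0]+st[i,2]<480]).astype(np.uint8)
pts=np.argwhere(m)[:,::-1]; m2=m.copy()
# base: hull rows above channel protrusion -> use the 4 corner pixels
W=[onz(C,*p,.01) for p in [(292,150),(463,175),(447,247),(284,225)]]
cen=np.mean(W,0); print('base corners',np.round(W,3).tolist(),'centre(x=2.5)',cen.round(4))
d=(W[1]-W[0]+W[2]-W[3])/2; n=np.array([-d[1],d[0]]);print('len',np.linalg.norm(d),'width',np.linalg.norm((W[0]-W[3]+W[1]-W[2])/2),'heading',np.degrees(np.arctan2(n[1],n[0])))
for p in [(323,205),(431,219)]: print('pin tip',onz(C,*p,.06).round(4))
for p in [(323,194),(421,210)]: print('pin foot',onz(C,*p,.01).round(4))
for p in [(333,302),(345,303),(368,306),(378,307)]: print('rail end',onz(C,*p,.025).round(4))
for p in [(355,162),(404,168)]: print('stop end corner',onz(C,*p,.025).round(4))
for p in [(348,257),(373,258),(344,290),(369,292)]: print('cass',onz(C,*p,.02).round(4))
C2,im=shot('wrist','w2'); print(proj(C2,(.477,-.239,.056)))
hv=cv2.cvtColor(im,cv2.COLOR_RGB2HSV); m=cv2.inRange(hv,(5,60,90),(28,255,255)); k,l,st,c=cv2.connectedComponentsWithStats(m)
for i in range(1,k):
    if st[i,4]>150: print(st[i],c[i].round(1),cv2.minAreaRect(np.argwhere(l==i)[:,::-1].astype(np.float32)))
E
```

```text
base corners [[0.445, 0.096, 0.01], [0.63, 0.069, 0.01], [0.62, -0.013, 0.01], [0.434, 0.014, 0.01]] centre(x=2.5) [0.5321 0.0416 0.01  ]
len 0.18786439089188567 width 0.08309554679576849 heading 81.79210016354907
pin tip [0.4776 0.0463 0.06  ]
pin tip [0.5855 0.0318 0.06  ]
pin foot [0.4777 0.0488 0.01  ]
pin foot [0.5871 0.0305 0.01  ]
rail end [ 0.4889 -0.0742  0.025 ]
rail end [ 0.5028 -0.0755  0.025 ]
rail end [ 0.5295 -0.0794  0.025 ]
rail end [ 0.5411 -0.0807  0.025 ]
stop end corner [0.5112 0.0849 0.025 ]
stop end corner [0.5627 0.0786 0.025 ]
cass [ 0.5058 -0.0213  0.02  ]
cass [ 0.534  -0.0225  0.02  ]
cass [ 0.5017 -0.0615  0.02  ]
cass [ 0.5307 -0.064   0.02  ]
(np.float64(320.69027420362187), np.float64(335.9093886113803))
[ 277    6   79  122 3665] [316.7  46.8] ((312.7039794921875, 65.98782348632812), (70.20436096191406, 112.94568634033203), 8.471144676208496)
[ 394   25   81   98 3412] [436.   62.2] ((433.6961975097656, 74.22036743164062), (65.787841796875, 91.17646789550781), 10.437475204467773)
[ 341   49   52  138 1830] [366.7 109.2] ((366.0567626953125, 118.14053344726562), (31.244503021240234, 135.3235321044922), 8.972626686096191)
[280  50  29  17 168] [292.8  57.9] ((294.0, 58.0), (16.0, 28.0), 90.0)
[315 255  15  85 979] [321.8 297.4] ((321.92950439453125, 297.03973388671875), (12.134207725524902, 84.2730484008789), 1.5911403894424438)
[ 78 324  26  71 602] [ 86.4 359.9] ((89.6637954711914, 358.71551513671875), (22.66670036315918, 70.76004028320312), 3.3664608001708984)
[542 324  25  71 588] [557.9 360.1] ((555.0362548828125, 358.59295654296875), (70.91149139404297, 21.22212028503418), 85.79464721679688)
[ 288  410  352   26 7236] [474.5 425. ] ((463.49993896484375, 422.5), (350.99993896484375, 24.999996185302734), 0.0)
```

View pics/w2.png

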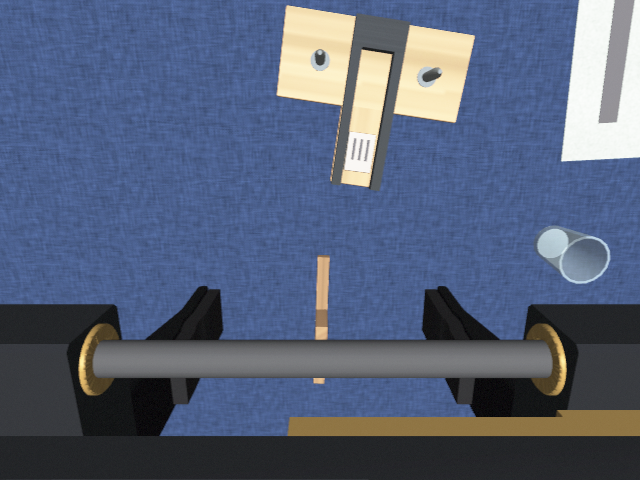

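w2 shows the stick's bar running from (323,257) to (319,383), with its fin near (321,318). The path to it is clear.

```bash
python3 - <<'E'
from h import *; from plan import *; import pickle
C=pickle.load(open('pics/w2.pkl','rb'))
A=onz(C,323,257,.01);B=onz(C,319,383,.01);print(A,B,(A+B)/2,np.linalg.norm(A-B),np.degrees(np.arctan2(*(A-B)[[1,0]])))
S=pickle.load(open('pics/side0.pkl','rb'));print(tri(ray(C,321,311),ray(S,333,330)))
M=(A+B)/2
plan((M[0],M[1],.1,-2),(M[0],M[1],.0195,-2))
E
```

```text
[ 0.47988321 -0.16289203  0.01      ] [ 0.47445312 -0.33180112  0.01      ] [ 0.47716816 -0.24734658  0.01      ] 0.1689963501619967 88.15868849482877
(array([ 0.48166862, -0.21946326,  0.0372299 ]), np.float64(0.008901882848196756))
[[[-23,-0,28],[0,-0,0]],[[-23,-0,29],[0,-0,0.01]],[[-23,0,28],[0,-0,0]],[[-23,0,29],[0,-0,0.01]],[[-23,0,28],[0,-0,0]]]
[[[-23,1,29],[0,-0,0.01]],[[-23.7,0.3,28.1],[0.001,-0.003,0.004]],[[-0,0,27],[-0,0,-0]],[[-0,0,27],[-0,0,-0]],[[-0,0,26.5],[-0,0,-0]]]
10 rows; time 2.75
```

Call:
drive_tool(
  motion=[
    [[-23,0,28],[0,0,0]],
    [[-23,0,29],[0,0,0.01]],
    [[-23,0,28],[0,0,0]],
    [[-23,0,29],[0,0,0.01]],
    [[-23,0,28],[0,0,0]],
  ],
)

```text
time_s: 3.25
position: [0.4775, -0.199, 0.1564]
tcp_rot: [[0.018, 1.0, 0.001], [1.0, -0.018, 0.003], [0.003, 0.001, -1.0]]
force: [-0.5, -0.5, -0.4]
opening: 1.002
grasp_force: 0.0
```

Call:
drive_tool(
  motion=[
    [[-23,1,29],[0,0,0.01]],
    [[-23,0,28],[0,0,0.005]],
    [[0,0,27],[0,0,0]],
    [[0,0,27],[0,0,0]],
    [[0,0,26],[0,0,0]],
  ],
)

```text
time_s: 3.75
position: [0.4777, -0.2443, 0.0192]
tcp_rot: [[0.033, 0.999, 0.001], [0.999, -0.033, 0.003], [0.003, 0.0, -1.0]]
force: [0.3, -0.3, -0.0]
opening: 1.0
grasp_force: 0.0
```

Call:
drive_tool(
  motion=[
    [[0,0,0],[0,0,0]],
    [[0,0,0],[0,0,0]],
    [[0,0,0],[0,0,0]],
    [[0,0,0],[0,0,0]],
    [[0,0,0],[0,0,0]],
  ],
  gripper=0,
)

```text
time_s: 4.25
position: [0.4778, -0.2466, 0.0215]
tcp_rot: [[0.035, 0.999, 0.003], [0.999, -0.035, 0.001], [0.001, 0.003, -1.0]]
force: [0.3, 1.2, 0.9]
opening: 0.634
grasp_force: 0.0
```

Call:
drive_tool(
  motion=[
    [[0,0,0],[0,0,0]],
    [[0,0,0],[0,0,0]],
    [[0,0,0],[0,0,0]],
  ],
)

```text
time_s: 4.55
position: [0.4771, -0.2465, 0.0205]
tcp_rot: [[0.035, 0.999, 0.001], [0.999, -0.035, 0.002], [0.002, 0.001, -1.0]]
force: [-0.2, 0.7, -0.1]
opening: 0.355
grasp_force: 0.0
```

Call:
drive_tool(
  motion=[
    [[0,0,0],[0,0,0]],
    [[0,0,0],[0,0,0]],
    [[0,0,0],[0,0,0]],
    [[0,0,0],[0,0,0]],
  ],
)

```text
time_s: 4.95
position: [0.4771, -0.2463, 0.0202]
tcp_rot: [[0.035, 0.999, 0.001], [0.999, -0.035, 0.002], [0.002, 0.001, -1.0]]
force: [0.3, -0.6, -0.5]
opening: 0.161
grasp_force: 30.0
```

```bash
python3 - <<'E'
from plan import *; s=read_state(); print(s['opening'],s['grasp_force'],s['position'])
plan((.477,-.2465,.045,-2),(.5025,-.1738,.045,-7.9),(.5025,-.1738,.0335,-7.9),step=16)
E
```

```text
0.16077538028843072 30.000059944577515 [ 0.47706065 -0.24633757  0.02022626]
[[[-0,-0,-12],[0,-0,-0]],[[-0.1,-0,-12.8],[0.001,-0.002,-0]],[[15,5,0],[-0,-0,0.02]],[[15,4,0],[-0,-0,0.02]],[[15,4,0],[-0,-0,0.02]]]
[[[15,4,0],[-0,-0,0.02]],[[14.3,3,0],[-0,-0,0.023]],[[0,-0,11.5],[-0,-0,-0]]]
8 rows; time 4.95
```

Gripped (opening 0.161 × 87 = 14 mm, 30 N). Next I lift, align and check.

Call:
drive_tool(
  motion=[
    [[0,0,-12],[0,0,0]],
    [[0,0,-13],[0,-0.002,0]],
    [[15,5,0],[0,0,0.02]],
    [[15,4,0],[0,0,0.02]],
    [[15,4,0],[0,0,0.02]],
  ],
)

```text
time_s: 5.45
position: [0.4931, -0.202, 0.0467]
tcp_rot: [[0.096, 0.995, 0.002], [0.995, -0.096, -0.001], [-0.001, 0.002, -1.0]]
force: [-0.8, -0.2, -1.3]
opening: 0.159
grasp_force: 30.0
```

Call:
drive_tool(
  motion=[
    [[15,4,0],[0,0,0.02]],
    [[14.5,3,0],[0,0,0.023]],
    [[0,0,6],[0,0,0]],
    [[0,0,5.5],[0,0,0]],
    [[0,0,0],[0,0,0]],
  ],
)

```text
time_s: 5.95
position: [0.5022, -0.174, 0.0333]
tcp_rot: [[0.138, 0.99, -0.0], [0.99, -0.138, 0.0], [0.0, -0.0, -1.0]]
force: [0.0, -1.2, -0.5]
opening: 0.162
grasp_force: 30.0
```

```bash
python3 - <<'E'
from h import *; from plan import *
C,im=shot('wrist','w3'); S,im2=shot('side','s3'); s=read_state(); print(s['position'],yaw(),s['force'])
u=np.array([.1374,.9905]); v=np.array([-.9905,.1374]); r=np.array(s['position'][:2])-[.5318,.0392]; print('press xy',r@u,r@v)
a=cv2.resize(im[:330,180:480],None,fx=1.6,fy=1.6); b=cv2.resize(im2[220:400,240:400],None,fx=2,fy=2); o=np.zeros((528,800,3),np.uint8); o[:,:480]=a; o[:360,480:800]=b; cv2.imwrite('pics/w3c.png',o[:,:,::-1])
for z in(.022,): print(proj(C,(.5318-.13*u[0],.0392-.13*u[1],z)))
E
```

```text
[ 0.50233402 -0.1742197   0.03357244] -7.948485479720017 [ 0.46800916  0.0528572  -0.58237548]
press xy -0.21544083778030768 -0.00013781353754032755
(np.float64(321.8111936843914), np.float64(97.81815284298534))
```

View pics/w3c.png

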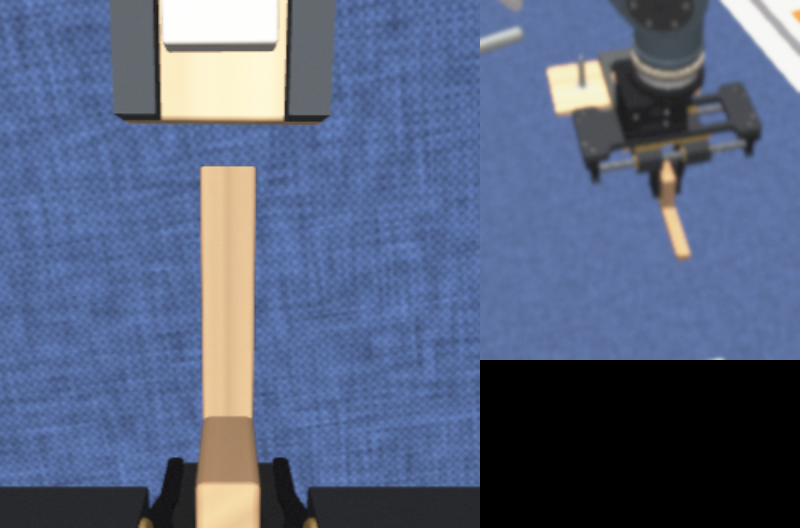

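The stick is in line with the channel (tip centre column 228 against channel centre 223 in the crop), and the tip is about 10 mm short of the mouth. Next I push.

Call:
drive_tool(
  motion=[
    [[12,0,0],[0,0,0]],
    [[10,0,0],[0,0,0]],
    [[8,0,0],[0,0,0]],
    [[8,0,0],[0,0,0]],
    [[8,0,0],[0,0,0]],
  ],
)

```text
time_s: 6.55
position: [0.5091, -0.127, 0.0339]
tcp_rot: [[0.137, 0.991, 0.001], [0.991, -0.137, 0.0], [0.0, 0.001, -1.0]]
force: [-0.4, -1.0, -1.0]
opening: 0.161
grasp_force: 30.0
```

Call:
drive_tool(
  motion=[
    [[8,0,0],[0,0,0]],
    [[8,0,0],[0,0,0]],
    [[8,0,0],[0,0,0]],
    [[8,0,0],[0,0,0]],
    [[7,0,0],[0,0,0]],
  ],
)

```text
time_s: 7.05
position: [0.5144, -0.0887, 0.0338]
tcp_rot: [[0.137, 0.991, 0.001], [0.991, -0.137, 0.0], [0.0, 0.001, -1.0]]
force: [-0.6, 0.2, -0.0]
opening: 0.161
grasp_force: 30.0
```

Call:
drive_tool(
  motion=[
    [[6,0,0],[0,0,0]],
    [[5,0,0],[0,0,0]],
    [[4,0,0],[0,0,0]],
    [[3,0,0],[0,0,0]],
    [[2,0,0],[0,0,0]],
  ],
)

```text
time_s: 7.55
position: [0.5171, -0.0694, 0.0338]
tcp_rot: [[0.138, 0.99, 0.001], [0.99, -0.138, 0.0], [0.0, 0.001, -1.0]]
force: [-0.2, -0.2, -0.2]
opening: 0.158
grasp_force: 30.0
```

```bash
python3 - <<'E'
from h import *; from plan import *
C,im=shot('wrist','w4'); s=read_state(); print(s['force'])
u=np.array([.1374,.9905]); v=np.array([-.9905,.1374]); r=np.array(s['position'][:2])-[.5318,.0392]; print('press xy',r@u,r@v,s['position'][2],s['opening'])
cv2.imwrite('pics/w4c.png',cv2.resize(im[:330,180:480],None,fx=1.8,fy=1.8)[:,:,::-1])
E
```

```text
[-0.40927482 -0.03732224 -1.17235157]
press xy -0.10937580965017671 -0.0002850001321426708 0.033810644723955285 0.16222447300291598
```

View pics/w4c.png

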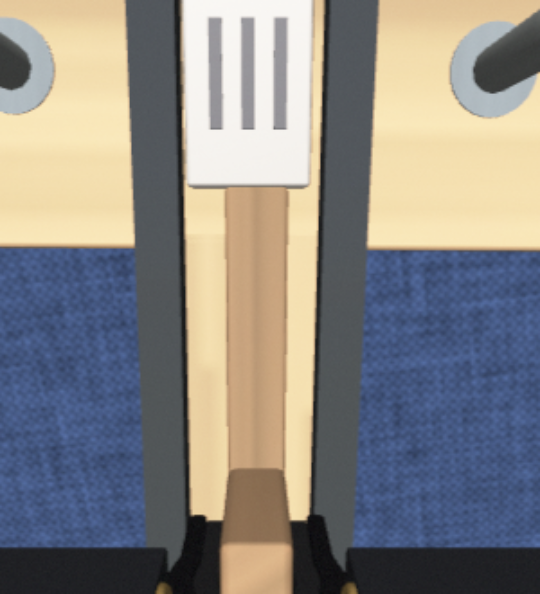

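The cassette is ahead of the stick and almost home, with no contact force yet. I continue in small steps until the force rises.

Call:
drive_tool(
  motion=[
    [[1,0,0],[0,0,0]],
    [[1,0,0],[0,0,0]],
    [[1,0,0],[0,0,0]],
  ],
)

```text
time_s: 7.9
position: [0.5176, -0.0674, 0.0339]
tcp_rot: [[0.137, 0.991, 0.001], [0.991, -0.137, -0.001], [-0.001, 0.001, -1.0]]
force: [-1.3, -5.2, 1.2]
opening: 0.156
grasp_force: 30.0
```

Call:
drive_tool(
  motion=[
    [[1,0,0],[0,0,0]],
    [[1,0,0],[0,0,0]],
  ],
)

```text
time_s: 8.1
position: [0.5181, -0.0672, 0.0343]
tcp_rot: [[0.134, 0.991, 0.001], [0.991, -0.134, -0.004], [-0.004, 0.002, -1.0]]
force: [-3.2, -12.9, 3.3]
opening: 0.159
grasp_force: 30.0
```

The force rose to 13 N, so the cassette is home. Next I retract along the channel.

Call:
drive_tool(
  motion=[
    [[-5,0,0],[0,0,0]],
    [[-10,0,0],[0,0,0]],
    [[-20,0,0],[0,0,0]],
    [[-20,0,0],[0,0,0]],
    [[-20,0,0],[0,0,0]],
  ],
)

```text
time_s: 8.6
position: [0.5072, -0.1397, 0.0337]
tcp_rot: [[0.138, 0.99, 0.001], [0.99, -0.138, 0.001], [0.001, 0.001, -1.0]]
force: [0.2, 0.4, -0.3]
opening: 0.164
grasp_force: 30.0
```

Call:
drive_tool(
  motion=[
    [[-20,0,0],[0,0,0]],
    [[-20,0,0],[0,0,0]],
    [[-20,0,0],[0,0,0]],
    [[-10,0,0],[0,0,0]],
    [[0,0,0],[0,0,0]],
  ],
)

```text
time_s: 9.1
position: [0.4978, -0.2097, 0.0337]
tcp_rot: [[0.14, 0.99, 0.001], [0.99, -0.14, -0.0], [0.0, 0.001, -1.0]]
force: [0.4, -0.0, -1.0]
opening: 0.159
grasp_force: 30.0
```

```bash
python3 - <<'E'
from h import *; from plan import *
C,im=shot('wrist','w5'); s=read_state(); print(s['position'],yaw())
cv2.imwrite('pics/w5c.png',cv2.resize(im[:,180:480],None,fx=1.2,fy=1.2)[:,:,::-1])
plan((s['position'][0],s['position'][1],.0205,-7.9),step=5)
# cassette: white blob
u=np.array([.1374,.9905]);v=np.array([-.9905,.1374]);o=np.array([.5318,.0392])
hv=cv2.cvtColor(im,cv2.COLOR_RGB2HSV)
q=[proj(C,[*(o+a*u),.02]) for a in(.016,-.024)]; print(q)
E
```

```text
[ 0.49753984 -0.20845879  0.03366108] -7.997810613587789
[[[-0,-0,4],[0,-0,-0]],[[-0,-0,5],[0,-0,-0]],[[-0,-0,4.2],[0,-0.001,-0.002]]]
3 rows; time 9.15
[(np.float64(316.55330361198344), np.float64(-597.8312404531328)), (np.float64(317.48518505004927), np.float64(-395.4770566555979))]
```

View pics/w5c.png

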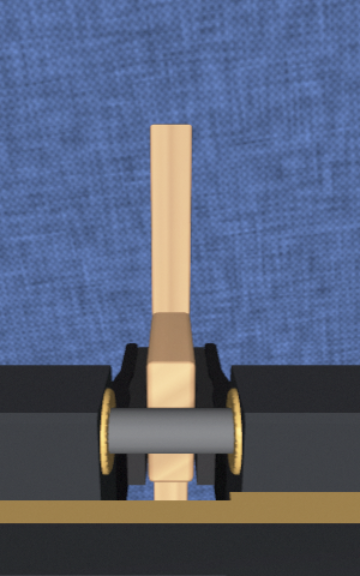

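The stick is out of the channel, still square in the fingers and clear of everything. Next I lower it to the table and release.

Call:
drive_tool(
  motion=[
    [[0,0,4],[0,0,0]],
    [[0,0,4],[0,0,0]],
    [[0,0,3],[0,0,0]],
    [[0,0,2.5],[0,0,0]],
    [[0,0,0],[0,0,0]],
  ],
)

```text
time_s: 9.65
position: [0.4978, -0.2077, 0.0202]
tcp_rot: [[0.137, 0.991, 0.0], [0.991, -0.137, 0.0], [0.001, 0.0, -1.0]]
force: [-0.4, 0.3, -0.6]
opening: 0.162
grasp_force: 30.0
```

Call:
drive_tool(
  motion=[
    [[0,0,0],[0,0,0]],
    [[0,0,0],[0,0,0]],
    [[0,0,0],[0,0,0]],
    [[0,0,0],[0,0,0]],
    [[0,0,0],[0,0,0]],
  ],
  gripper=1,
)

```text
time_s: 10.15
position: [0.4978, -0.2082, 0.0203]
tcp_rot: [[0.138, 0.99, 0.001], [0.99, -0.138, 0.0], [0.0, 0.001, -1.0]]
force: [0.2, 0.0, 0.8]
opening: 0.531
grasp_force: 0.0
```

Call:
drive_tool(
  motion=[
    [[0,0,-10],[0,0,0]],
    [[0,0,-30],[0,0,0]],
    [[0,0,-40],[0,0,0]],
    [[0,0,-40],[0,0,0]],
    [[0,0,-40],[0,0,0]],
  ],
)

```text
time_s: 10.65
position: [0.4974, -0.208, 0.1825]
tcp_rot: [[0.138, 0.99, 0.001], [0.99, -0.138, -0.0], [0.0, 0.001, -1.0]]
force: [0.5, -0.8, -0.2]
opening: 0.959
grasp_force: 0.0
```

```bash
python3 - <<'E'
from plan import *
plan((.5,-.05,.3,30),(.47,.36,.3,107))
E
```

```text
[[[31,-4,-24],[0,0,-0.13]],[[32,0,-23],[0,0,-0.13]],[[31,5,-24],[0,0,-0.13]],[[31,8,-23],[0,0,-0.14]],[[28.6,12.9,-23.5],[0.001,0,-0.132]]]
[[[34,16,-0],[-0,0,-0.12]],[[31,20,-0],[-0,0,-0.12]],[[29,24,-0],[-0,0,-0.12]],[[26,27,-0],[-0,0,-0.12]],[[22,30,-0],[-0,0,-0.12]]]
[[[19,32,-0],[-0,0,-0.12]],[[14,35,-0],[-0,-0,-0.12]],[[10,36,-0],[-0,-0,-0.13]],[[6,37,-0],[-0,-0,-0.12]],[[1,37,-0],[-0,-0,-0.13]]]
[[[-3.8,37.4,-0.2],[-0,-0,-0.124]]]
16 rows; time 10.65
```

```bash
python3 - <<'E'
from plan import *
plan((.5,-.05,.3,30),(.45,.28,.3,107.5))
E
```

```text
[[[31,-4,-24],[0,0,-0.13]],[[32,0,-23],[0,0,-0.13]],[[31,5,-24],[0,0,-0.13]],[[31,8,-23],[0,0,-0.14]],[[28.6,12.9,-23.5],[0.001,0,-0.132]]]
[[[31,12,-0],[-0,0,-0.14]],[[29,16,-0],[-0,0,-0.13]],[[27,20,-0],[-0,0,-0.14]],[[24,24,-0],[-0,0,-0.13]],[[20,26,-0],[-0,0,-0.14]]]
[[[16,29,-0],[-0,0,-0.13]],[[13,31,-0],[-0,-0,-0.14]],[[8,32,-0],[-0,-0,-0.13]],[[4,33,-0],[-0,-0,-0.14]],[[-1.2,34.1,-0.2],[-0,-0,-0.132]]]
15 rows; time 10.65
```

Call:
drive_tool(
  motion=[
    [[31,-4,-24],[0,0,-0.13]],
    [[32,0,-23],[0,0,-0.13]],
    [[31,5,-24],[0,0,-0.13]],
    [[31,8,-23],[0,0,-0.14]],
    [[29,13,-23],[0,0,-0.13]],
  ],
)

```text
time_s: 11.15
position: [0.4996, -0.0484, 0.2991]
tcp_rot: [[-0.503, 0.864, 0.001], [0.864, 0.503, -0.0], [-0.001, 0.001, -1.0]]
force: [0.0, 0.3, -0.9]
opening: 1.0
grasp_force: 0.0
```

Call:
drive_tool(
  motion=[
    [[31,12,0],[0,0,-0.14]],
    [[29,16,0],[0,0,-0.13]],
    [[27,20,0],[0,0,-0.14]],
    [[24,24,0],[0,0,-0.13]],
    [[20,26,0],[0,0,-0.14]],
  ],
)

```text
time_s: 11.65
position: [0.4743, 0.1163, 0.298]
tcp_rot: [[-0.935, 0.355, 0.001], [0.355, 0.935, 0.0], [-0.001, 0.001, -1.0]]
force: [0.7, -0.8, 0.3]
opening: 1.002
grasp_force: 0.0
```

Call:
drive_tool(
  motion=[
    [[16,29,0],[0,0,-0.13]],
    [[13,31,0],[0,0,-0.14]],
    [[8,32,0],[0,0,-0.13]],
    [[4,33,0],[0,0,-0.14]],
    [[-1,34,0],[0,0,-0.13]],
  ],
)

```text
time_s: 12.15
position: [0.4499, 0.2813, 0.298]
tcp_rot: [[-0.953, -0.302, 0.001], [-0.302, 0.953, 0.0], [-0.001, -0.0, -1.0]]
force: [-0.0, 0.1, -0.1]
opening: 1.001
grasp_force: 0.0
```

Call:
drive_tool(
  motion=[
    [[0,0,0],[0,0,0]],
    [[0,0,0],[0,0,0]],
  ],
)

```text
time_s: 12.35
position: [0.4501, 0.2804, 0.2976]
tcp_rot: [[-0.955, -0.297, 0.001], [-0.297, 0.955, -0.001], [-0.001, -0.001, -1.0]]
force: [0.8, -0.5, 1.2]
opening: 1.0
grasp_force: 0.0
```

```bash
python3 - <<'E'
from h import *; from plan import *
C,im=shot('wrist','w6'); s=read_state(); print(s['position'],yaw())
for P in [(.507,.301,.072),(.516,.272,.026),(.578,.327,.026),(.429,.28,.026)]: print(np.round(proj(C,P)))
E
```

```text
[0.45034471 0.27967815 0.29755335] 107.22457682828673
[327. 265.]
[299. 251.]
[329. 313.]
[329. 178.]
```

View pics/w6.png

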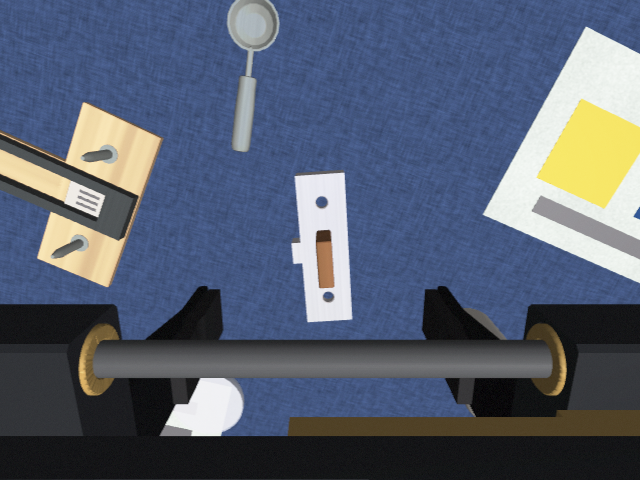

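The wrist view shows the cassette home against the stop at (86,198). The plate's corners are (295,175), (344,173), (352,319) and (308,322), its holes (321,202) and (328,297), and the tab (297,252) is on the left. The handle top is at about (325,262).

```bash
python3 - <<'E'
from h import *; from plan import *; import pickle
C=pickle.load(open('pics/w6.pkl','rb')); T=pickle.load(open('pics/top0.pkl','rb'));S=pickle.load(open('pics/side0.pkl','rb')); im=np.load('pics/w6.npy')
W=[onz(C,*p,.026) for p in [(295,175),(344,173),(352,319),(308,322)]]; print('centre',np.mean(W,0).round(4))
e=(W[2]-W[1]+W[3]-W[0])/2; print('len',np.linalg.norm(e),'yaw x',np.degrees(np.arctan2(*e[[1,0]]))+90,'w',np.linalg.norm(W[0]-W[1]))
H=[onz(C,*p,.026) for p in [(321.5,202),(328,297)]]; d=H[1]-H[0]; print('holes',np.linalg.norm(d),np.mean(H,0).round(4),np.degrees(np.arctan2(*d[[1,0]]))+90)
hv=cv2.cvtColor(im,cv2.COLOR_RGB2HSV); m=cv2.inRange(hv,(5,80,90),(20,255,255)); m[:, :300]=0;m[:,350:]=0;m[:220]=0;m[310:]=0
p=np.argwhere(m)[:,::-1]; r=cv2.minAreaRect(p.astype(np.float32)); print(r)
c=r[0]; print('handle top on z=.072',onz(C,*c,.072).round(4)); print('tri top/wrist',tri(ray(C,*c),ray(T,211,260)),'side',tri(ray(C,*c),ray(S,273,190)))
M=np.mean(W,0); print('expect handle px',proj(C,[M[0],M[1],.072]))
E
```

```text
centre [0.5074 0.2998 0.026 ]
len 0.1699571594884886 yaw x 111.28179160462875 w 0.0512899252243128
holes 0.1103664452637856 [0.5074 0.2996 0.026 ] 111.1026888826523
((324.4606628417969, 261.8896484375), (50.95856857299805, 15.097641944885254), 86.3086166381836)
handle top on z=.072 [0.5042 0.2979 0.072 ]
tri top/wrist (array([0.50497499, 0.29884176, 0.07084178]), np.float64(0.0018528622471940086)) side (array([0.50551333, 0.29766263, 0.07399659]), np.float64(0.0038522314001817617))
expect handle px (np.float64(325.30441938402623), np.float64(265.3157630568143))
```

```bash
python3 -c "
from plan import *
plan((.5065,.299,.12,111.2),(.5065,.299,.032,111.2))"
```

```text
[[[-12,0,36],[-0,0,-0.01]],[[-12,0,35],[-0,0,-0.01]],[[-12,0,36],[-0,0,-0.02]],[[-12,0,35],[-0,0,-0.01]],[[-11.3,0.6,35.6],[-0.001,0,-0.019]]]
[[[0,-0,29],[0,0,-0]],[[0,-0,29],[0,0,-0]],[[0,-0.1,30],[0,0,-0]]]
8 rows; time 12.4
```

Call:
drive_tool(
  motion=[
    [[-12,0,36],[0,0,-0.01]],
    [[-12,0,35],[0,0,-0.01]],
    [[-12,0,36],[0,0,-0.02]],
    [[-12,0,35],[0,0,-0.01]],
    [[-11.5,0.5,35.5],[0,0,-0.02]],
  ],
)

```text
time_s: 12.9
position: [0.5082, 0.2981, 0.119]
tcp_rot: [[-0.933, -0.36, 0.001], [-0.36, 0.933, -0.0], [-0.001, -0.001, -1.0]]
force: [1.0, -0.0, -1.2]
opening: 1.001
grasp_force: 0.0
```

Call:
drive_tool(
  motion=[
    [[0,0,29],[0,0,0]],
    [[0,0,29],[0,0,0]],
    [[0,0,20],[0,0,0]],
    [[0,0,10],[0,0,0]],
    [[0,0,0],[0,0,0]],
  ],
)

```text
time_s: 13.4
position: [0.5067, 0.2982, 0.0308]
tcp_rot: [[-0.933, -0.361, -0.002], [-0.361, 0.933, -0.001], [0.002, -0.0, -1.0]]
force: [-0.6, 0.5, 0.7]
opening: 1.001
grasp_force: 0.0
```

Call:
drive_tool(
  motion=[
    [[0,0,0],[0,0,0]],
    [[0,0,0],[0,0,0]],
    [[0,0,0],[0,0,0]],
    [[0,0,0],[0,0,0]],
    [[0,0,0],[0,0,0]],
  ],
  gripper=0,
)

```text
time_s: 13.9
position: [0.5073, 0.2998, 0.0324]
tcp_rot: [[-0.932, -0.363, 0.002], [-0.363, 0.932, 0.0], [-0.002, -0.0, -1.0]]
force: [0.2, -0.5, -0.5]
opening: 0.628
grasp_force: 0.0
```

Call:
drive_tool(
  motion=[
    [[0,0,0],[0,0,0]],
    [[0,0,0],[0,0,0]],
    [[0,0,0],[0,0,0]],
    [[0,0,0],[0,0,0]],
    [[0,0,0],[0,0,0]],
  ],
)

```text
time_s: 14.4
position: [0.507, 0.2999, 0.0318]
tcp_rot: [[-0.932, -0.362, 0.0], [-0.362, 0.932, 0.001], [-0.001, 0.0, -1.0]]
force: [-1.1, 0.7, -3.6]
opening: 0.179
grasp_force: 30.0
```

Call:
drive_tool(
  motion=[
    [[0,0,0],[0,0,0]],
    [[0,0,0],[0,0,0]],
    [[0,0,0],[0,0,0]],
  ],
)

```text
time_s: 14.7
position: [0.507, 0.2998, 0.0318]
tcp_rot: [[-0.932, -0.363, 0.001], [-0.363, 0.932, 0.0], [-0.001, 0.0, -1.0]]
force: [-0.6, 1.4, -0.3]
opening: 0.183
grasp_force: 30.0
```

Gripped (opening 0.18, about 16 mm). Lift and check how the plate sits in the hand.

Call:
drive_tool(
  motion=[
    [[0,0,-5],[0,0,0]],
    [[0,0,-15],[0,0,0]],
    [[0,0,-30],[0,0,0]],
    [[0,0,-35],[0,0,0]],
    [[0,0,-30],[0,0,0]],
  ],
)

```text
time_s: 15.2
position: [0.507, 0.2993, 0.149]
tcp_rot: [[-0.932, -0.363, 0.001], [-0.363, 0.932, -0.0], [-0.001, -0.001, -1.0]]
force: [-0.1, 0.4, -3.4]
opening: 0.183
grasp_force: 30.0
```

```bash
python3 - <<'E'
from h import *; from plan import *
C,im=shot('wrist','w7'); s=read_state(); print(s['position'],yaw(),s['force'])
R=np.array(s['tcp_rot']);p=np.array(s['position'])
for t in [(85,26,6),(85,-26,6),(55,0,6),(0,-36,6)]: print(t,np.round(proj(C,p+R@np.array(t)/1e3)))
plan((.52,.2,.155,97),(.5318,.0392,.155,82.1),step=30)
E
```

```text
[0.50989964 0.30059381 0.15413025] 111.28797349600866 [ 0.68696643 -0.0860413   0.62584327]
(85, 26, 6) [395. 113.]
(85, -26, 6) [258. 113.]
(55, 0, 6) [326. 192.]
(0, -36, 6) [243. 317.]
[[[7,-24,-0],[0,0,0.06]],[[5,-25,-0],[0,0,0.06]],[[4,-25,-1],[0,0.01,0.06]],[[2.2,-25.2,-0],[0.001,0,0.069]],[[1,-27,-0],[-0,0,0.04]]]
[[[0,-27,-0],[-0,0,0.04]],[[-1,-27,-0],[-0,0,0.05]],[[-2,-27,-0],[-0,0,0.04]],[[-3,-26,-0],[-0,0,0.05]],[[-4.2,-26.6,-0],[-0,0,0.04]]]
10 rows; time 15.25
```

View pics/w7.png

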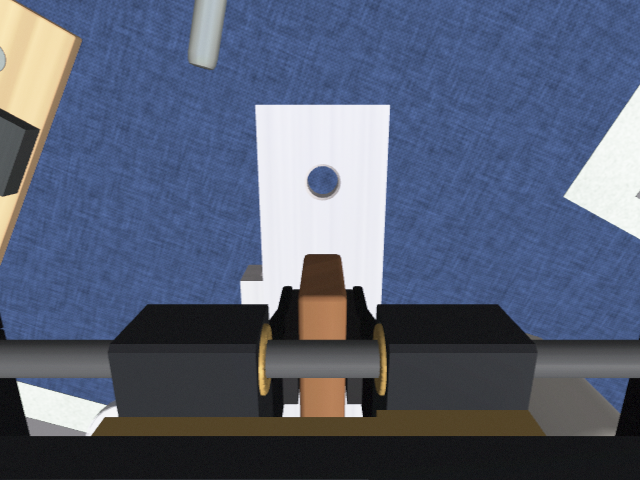

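In w7 the plate sits square in the hand. Its end edge is at row 105 (expected 113) and the hole at (323,181) (expected (326,192)), so it is offset a few mm along the tool's x.

Call:
drive_tool(
  motion=[
    [[7,-24,0],[0,0,0.06]],
    [[5,-25,0],[0,0,0.06]],
    [[4,-25,-1],[0,0,0.06]],
    [[2,-25,0],[0,0,0.07]],
    [[1,-27,0],[0,0,0.04]],
  ],
)

```text
time_s: 15.75
position: [0.5191, 0.1713, 0.1479]
tcp_rot: [[-0.997, -0.079, 0.001], [-0.079, 0.997, -0.0], [-0.001, -0.0, -1.0]]
force: [0.9, 0.3, -4.5]
opening: 0.18
grasp_force: 30.0
```

Call:
drive_tool(
  motion=[
    [[0,-27,0],[0,0,0.04]],
    [[-1,-27,0],[0,0,0.05]],
    [[-2,-27,0],[0,0,0.04]],
    [[-3,-26,0],[0,0,0.05]],
    [[-4,-26.5,0],[0,0,0.04]],
  ],
)

```text
time_s: 16.25
position: [0.5282, 0.0374, 0.1479]
tcp_rot: [[-0.99, 0.14, 0.0], [0.14, 0.99, -0.0], [-0.0, -0.0, -1.0]]
force: [0.3, 0.2, -4.7]
opening: 0.185
grasp_force: 30.0
```

Call:
drive_tool(
  motion=[
    [[0,0,0],[0,0,0]],
    [[0,0,0],[0,0,0]],
    [[0,0,0],[0,0,0]],
  ],
)

```text
time_s: 16.55
position: [0.5281, 0.0391, 0.1478]
tcp_rot: [[-0.99, 0.138, -0.0], [0.138, 0.99, 0.0], [0.0, 0.0, -1.0]]
force: [0.8, -0.5, -3.9]
opening: 0.183
grasp_force: 30.0
```

```bash
cat > meas.py <<'E'
from h import *; from plan import *
def hole(im):
    """hole contour in the plate (bright plate, darker ellipse near (323,181))"""
    g=cv2.cvtColor(im,cv2.COLOR_RGB2GRAY); m=(g[140:225,280:370]<190).astype(np.uint8)
    k,l,st,c=cv2.connectedComponentsWithStats(m)
    o=[(st[i,4],st[i],c[i]+[280,140]) for i in range(1,k) if st[i,4]>200]
    return o
def intool(s,C,u,v,zt):
    R=np.array(s['tcp_rot']);p=np.array(s['position']);a,d=ray(C,u,v);a=R.T@(a-p);d=R.T@d; return (a+d*(zt-a[2])/d[2])*1e3
E
python3 - <<'E'
from meas import *
im7=np.load('pics/w7.npy'); print(hole(im7))
s=read_state(); C,im=shot('wrist','w8'); print(s['position'],yaw(),s['force']); print(hole(im))
for q in [(255,105),(390,105),(323,181.5),(241,281)]: print(q,intool(s,C,*q,.006).round(1))
o=np.array([.5318,.0392]);u=np.array([.1374,.9905]);v=np.array([-.9905,.1374])
for z in(.06,.01): print('pin+y',z,np.round(proj(C,[*(o+.055*v),z]),1),'pin at neg', np.round(proj(C,[*(o-.055*v),z]),1))
E
```

```text
[(np.int32(871), array([ 27,  26,  33,  33, 871], dtype=int32), array([323.21928817, 181.73593571]))]
[0.52813078 0.03912266 0.14776732] 82.10626555126235 [ 0.7659125  -0.48238407 -3.91234268]
[(np.int32(280), array([ 27,  25,  33,  33, 280], dtype=int32), array([326.49642857, 182.27142857]))]
(255, 105) [ 83.9 -27.6   6. ]
(390, 105) [83.9 24.6  6. ]
(323, 181.5) [54.3 -1.3  6. ]
(241, 281) [ 10.8 -37.2   6. ]
pin+y 0.06 [325.7 166.7] pin at neg [325.4 331.3]
pin+y 0.01 [325.  159.1] pin at neg [324.9 300.2]
```

View pics/w8.png

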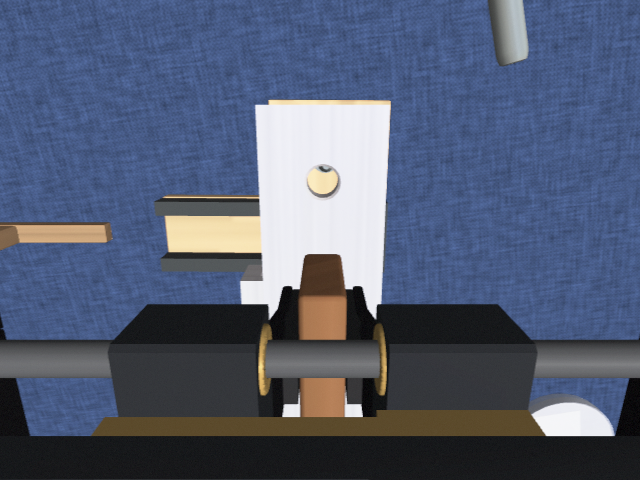

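Through the hole the pin's top shows at its upper rim, about (324,167). The rails and the base edge are parallel to the plate. Next I correct about 3 mm in tool x and go down to just above the pins.

Call:
drive_tool(
  motion=[
    [[-3,0.5,0],[0,0,0]],
    [[0,0,20],[0,0,0]],
    [[0,0,20],[0,0,0]],
    [[0,0,14],[0,0,0]],
    [[0,0,0],[0,0,0]],
  ],
)

```text
time_s: 17.1
position: [0.5304, 0.0395, 0.0921]
tcp_rot: [[-0.991, 0.137, -0.004], [0.137, 0.991, 0.001], [0.004, 0.0, -1.0]]
force: [-0.8, 0.7, -4.2]
opening: 0.181
grasp_force: 30.0
```

Call:
drive_tool(
  motion=[
    [[0,0,0],[0,0,0]],
    [[0,0,0],[0,0,0]],
  ],
)

```text
time_s: 17.3
position: [0.5327, 0.0389, 0.0946]
tcp_rot: [[-0.99, 0.138, 0.003], [0.138, 0.99, -0.0], [-0.003, 0.0, -1.0]]
force: [0.0, -1.3, -5.0]
opening: 0.185
grasp_force: 30.0
```

```bash
python3 - <<'E'
from meas import *
s=read_state(); C,im=shot('wrist','w9'); print(s['position'],yaw(),s['force'])
a=cv2.resize(im[140:225,280:370],None,fx=5,fy=5,interpolation=cv2.INTER_CUBIC); b=cv2.resize(im[60:330,140:420],(280,270))
o=np.zeros((425,740,3),np.uint8); o[:,:450]=a; o[:270,455:735]=b; cv2.imwrite('pics/w9c.png',o[:,:,::-1])
# rail edges slope
g=cv2.GaussianBlur(cv2.cvtColor(im,cv2.COLOR_RGB2GRAY),(3,3),0); L=cv2.HoughLinesP(cv2.Canny(g,40,120)[:290,:255],1,np.pi/720,30,minLineLength=50,maxLineGap=5)
print([(*l[0].tolist(),round(float(np.degrees(np.arctan2(l[0][3]-l[0][1],l[0][2]-l[0][0]))),1)) for l in (L if L is not None else [])][:10])
for z in(.06,): print(proj(C,[.5318-.055*.9905,.0392+.055*.1374,z]))
E
```

```text
[0.53267068 0.03887517 0.09464155] 82.07269272338075 [ 0.0452695  -1.29682813 -5.04206519]
[(132, 228, 247, 228, 0.0), (179, 204, 254, 204, 0.0), (125, 206, 238, 206, 0.0), (169, 271, 243, 271, 0.0), (118, 211, 230, 211, 0.0), (0, 238, 58, 238, 0.0), (0, 259, 57, 259, 0.0)]
(np.float64(325.957036507006), np.float64(169.21219137057318))
```

View pics/w9c.png

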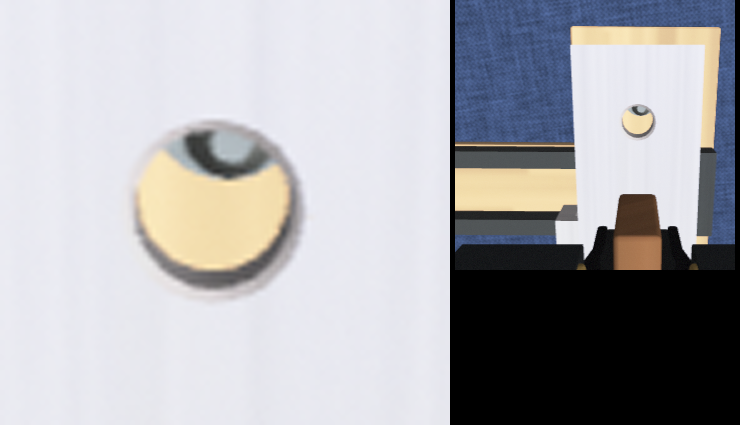

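The pin's tip shows through the hole at about (326.8,169.4), within a pixel of the prediction (326.0,169.2). The hole centre is at (323.5,182), and the rails are exactly parallel (0.0°).

```bash
python3 - <<'E'
from meas import *; import pickle
C=pickle.load(open('pics/w9.pkl','rb')); s=read_state(); zt=s['position'][2]-.06
h=intool(s,C,323.4,181.8,.006); p=intool(s,C,326.8,169.4,zt); print(h,p,'shift tool',(p-h)[:2],s['position'])
E
```

```text
[54.19491703 -1.07525259  6.        ] [55.89366541  0.63535786 34.76174854] shift tool [1.69874839 1.71061044] [0.53265416 0.03880836 0.09476175]
```

Call:
drive_tool(
  motion=[
    [[1.5,1.5,4],[0,0,0]],
    [[0,0,5],[0,0,0]],
    [[0,0,4],[0,0,0]],
    [[0,0,0],[0,0,0]],
    [[0,0,0],[0,0,0]],
  ],
)

```text
time_s: 17.85
position: [0.5304, 0.0403, 0.0806]
tcp_rot: [[-0.99, 0.138, 0.0], [0.138, 0.99, 0.0], [-0.0, 0.0, -1.0]]
force: [0.3, 0.4, -3.7]
opening: 0.182
grasp_force: 30.0
```

```bash
python3 - <<'E'
from meas import *
s=read_state(); C,im=shot('wrist','w10'); print(s['position'],s['force'],hole(im))
o=np.array([.5318-.055*.9905,.0392+.055*.1374]); q=proj(C,[*o,.06]); zt=s['position'][2]-.06
print('pred',q,intool(s,C,*q,zt))
# pin flat top: bright-grey blob, low saturation, inside the hole
hv=cv2.cvtColor(im,cv2.COLOR_RGB2HSV)[150:215,300:348]; g=cv2.cvtColor(im,cv2.COLOR_RGB2GRAY)[150:215,300:348]
print('\n'.join(''.join('%4d'%x for x in r[::2]) for r in g[8:50:2]))
E
```

```text
[0.53038357 0.04033983 0.08057746] [ 0.34084368  0.4358805  -3.67372829] [(np.int32(614), array([ 27,  24,  34,  34, 614], dtype=int32), array([324.51302932, 179.07003257]))]
pred (np.float64(323.59911909801735), np.float64(178.69752404196439)) [53.44170646 -0.99208373 20.57745697]
 233 233 233 233 233 232 232 234 234 234 234 235 235 235 235 233 230 233 234 235 235 234 235 234
 233 233 233 233 233 232 232 233 234 234 235 235 234 234 235 232 230 233 234 235 234 234 234 234
 233 233 233 234 233 232 232 233 234 234 234 236 234 235 235 233 230 232 234 234 234 234 234 234
 232 232 233 233 233 232 232 234 234 219 199 187 186 208 228 232 230 233 234 235 235 233 234 235
 233 233 234 233 233 232 228 204 198 132 124 113 116 143 169 167 216 232 233 235 234 234 234 234
 232 233 233 233 233 225 207 137  70  71  79  87 101 104 110 122 160 199 233 235 235 233 234 234
 232 233 234 232 226 215 188  86  69  70  79  91 107 114 118 117 118 157 200 235 234 234 234 233
 233 233 233 231 222 193 184  65  67  72  80  94 112 121 125 122 114 155 159 221 234 233 234 234
 232 233 233 226 214 184 171  64  68  73 
[... 519 characters left out ...]
2 137 196 233 233 233
 233 232 233 220 139 229 227 224 223 222 221 221 222 223 224 224 223 212  86 150 207 233 234 233
 232 232 232 230 171 164 228 226 223 221 221 221 222 222 225 224 222 138 113 165 226 233 233 233
 233 232 232 231 225 136 158 225 223 221 222 220 222 222 225 224 142  87 160 194 233 233 233 234
 232 232 232 232 231 218 133 142 201 222 221 221 222 223 207  99  92 140 176 227 233 233 233 233
 231 233 232 232 232 229 214 126 121 119 115 109 104  98  91  92 154 179 220 234 233 233 233 233
 232 232 232 232 232 230 227 226 184 112 108 102  97  94 144 192 185 220 232 233 232 233 233 233
 232 232 232 232 232 231 231 227 223 220 217 214 207 202 198 202 229 231 233 234 233 233 233 232
```

The pin tip (324,177) back-projects to tool (54.1, -0.8) and the hole to (54.2, -1.1), so they are aligned to 0.3 mm. Next I lower slowly.

Call:
drive_tool(
  motion=[
    [[0,0,4],[0,0,0]],
    [[0,0,3],[0,0,0]],
    [[0,0,3],[0,0,0]],
    [[0,0,0],[0,0,0]],
  ],
)

```text
time_s: 18.3
position: [0.5301, 0.0404, 0.0703]
tcp_rot: [[-0.99, 0.138, -0.0], [0.138, 0.99, 0.0], [0.001, 0.0, -1.0]]
force: [0.9, -0.3, -4.3]
opening: 0.183
grasp_force: 30.0
```

Call:
drive_tool(
  motion=[
    [[0,0,2],[0,0,0]],
    [[0,0,2],[0,0,0]],
    [[0,0,2],[0,0,0]],
    [[0,0,0],[0,0,0]],
  ],
)

```text
time_s: 18.7
position: [0.5303, 0.0404, 0.0645]
tcp_rot: [[-0.99, 0.138, 0.0], [0.138, 0.99, 0.0], [-0.0, 0.0, -1.0]]
force: [-0.4, 0.0, -4.5]
opening: 0.176
grasp_force: 30.0
```

Call:
drive_tool(
  motion=[
    [[0,0,2],[0,0,0]],
    [[0,0,3],[0,0,0]],
    [[0,0,3],[0,0,0]],
    [[0,0,0],[0,0,0]],
  ],
)

```text
time_s: 19.1
position: [0.5301, 0.0404, 0.0563]
tcp_rot: [[-0.99, 0.138, -0.0], [0.138, 0.99, 0.0], [0.0, 0.0, -1.0]]
force: [0.7, 1.4, -4.9]
opening: 0.182
grasp_force: 30.0
```

Call:
drive_tool(
  motion=[
    [[0,0,3],[0,0,0]],
    [[0,0,3],[0,0,0]],
    [[0,0,3],[0,0,0]],
    [[0,0,0],[0,0,0]],
  ],
)

```text
time_s: 19.5
position: [0.5302, 0.0404, 0.0473]
tcp_rot: [[-0.99, 0.138, -0.0], [0.138, 0.99, 0.0], [0.0, 0.0, -1.0]]
force: [-0.4, 0.3, -3.8]
opening: 0.182
grasp_force: 30.0
```

Call:
drive_tool(
  motion=[
    [[0,0,2],[0,0,0]],
    [[0,0,2],[0,0,0]],
    [[0,0,1],[0,0,0]],
    [[0,0,0],[0,0,0]],
  ],
)

```text
time_s: 19.9
position: [0.5304, 0.0404, 0.0427]
tcp_rot: [[-0.99, 0.138, 0.0], [0.138, 0.99, 0.0], [-0.0, 0.0, -1.0]]
force: [-0.4, 0.8, -4.5]
opening: 0.182
grasp_force: 30.0
```

Call:
drive_tool(
  motion=[
    [[0,0,0.5],[0,0,0]],
    [[0,0,0.5],[0,0,0]],
    [[0,0,0],[0,0,0]],
  ],
)

```text
time_s: 20.2
position: [0.5305, 0.0404, 0.0418]
tcp_rot: [[-0.99, 0.138, 0.001], [0.138, 0.99, 0.0], [-0.001, 0.0, -1.0]]
force: [0.6, -0.6, -4.0]
opening: 0.18
grasp_force: 30.0
```

Call:
drive_tool(
  motion=[
    [[0,0,0.5],[0,0,0]],
    [[0,0,0.5],[0,0,0]],
    [[0,0,0],[0,0,0]],
  ],
)

```text
time_s: 20.5
position: [0.5306, 0.0404, 0.0417]
tcp_rot: [[-0.99, 0.138, 0.001], [0.138, 0.99, -0.0], [-0.001, 0.0, -1.0]]
force: [-2.0, 0.7, 4.8]
opening: 0.186
grasp_force: 30.0
```

Call:
drive_tool(
  motion=[
    [[0,0,0.5],[0,0,0]],
    [[0,0,0],[0,0,0]],
  ],
)

```text
time_s: 20.7
position: [0.5306, 0.0404, 0.0417]
tcp_rot: [[-0.99, 0.138, 0.001], [0.138, 0.99, -0.0], [-0.001, 0.0, -1.0]]
force: [-2.6, 0.8, 8.3]
opening: 0.181
grasp_force: 30.0
```

Seated at 41.7 mm (expected 41.8), and the force has reversed. Release and retreat.

Call:
drive_tool(
  motion=[
    [[0,0,-1],[0,0,0]],
    [[0,0,0],[0,0,0]],
    [[0,0,0],[0,0,0]],
    [[0,0,0],[0,0,0]],
    [[0,0,0],[0,0,0]],
  ],
  gripper=0.5,
)

```text
time_s: 21.2
position: [0.5305, 0.0404, 0.0412]
tcp_rot: [[-0.99, 0.138, 0.001], [0.138, 0.99, 0.0], [-0.001, 0.0, -1.0]]
force: [0.4, 0.5, 0.1]
opening: 0.477
grasp_force: 0.0
```

Call:
drive_tool(
  motion=[
    [[0,0,-10],[0,0,0]],
    [[0,0,-20],[0,0,0]],
    [[0,0,-40],[0,0,0]],
    [[0,0,-40],[0,0,0]],
    [[0,0,-40],[0,0,0]],
  ],
)

```text
time_s: 21.7
position: [0.53, 0.0404, 0.1933]
tcp_rot: [[-0.99, 0.138, 0.001], [0.138, 0.99, 0.0], [-0.001, 0.0, -1.0]]
force: [0.7, -0.3, 0.1]
opening: 0.503
grasp_force: 0.0
```

Call:
drive_tool(
  motion=[
    [[0,0,-40],[0,0,0]],
    [[40,0,-20],[0,0,0]],
    [[20,0,0],[0,0,0]],
    [[0,0,0],[0,0,0]],
    [[0,0,0],[0,0,0]],
  ],
)

```text
time_s: 22.2
position: [0.4713, 0.0486, 0.252]
tcp_rot: [[-0.99, 0.138, 0.003], [0.138, 0.99, -0.0], [-0.003, 0.0, -1.0]]
force: [-0.1, -0.2, 0.1]
opening: 0.505
grasp_force: 0.0
```

```bash
python3 - <<'E'
from h import *
C,im=shot('wrist','w11'); S,i2=shot('side','s11')
o=np.zeros((540,800,3),np.uint8); o[:330,:460]=im[:330,90:550]; o[:540,460:]=cv2.resize(i2[180:390,240:372],(340,540)); cv2.imwrite('pics/w11c.png',o[:,:,::-1])
E
```

```text
(no output)
```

View pics/w11c.png

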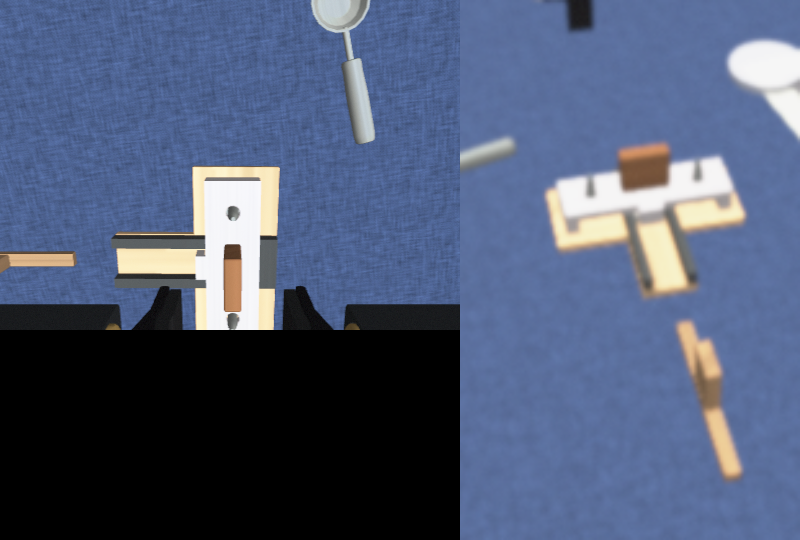

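The plate sits flat on the base with both pins through its holes and the tab in the channel. The stick lies flat on the table, and nothing else has moved.

```bash
python3 -c "
from rig import hand_in; print(hand_in())"
```

```text
the job is handed in; nothing more can be done
None
```

The press is loaded and the job handed in: cassette home against the stop, stick flat on the table, and top plate released fully down on both pins, in about 22 s of the 70 s allowed.

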